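Hook the steel tray out from under the draining rack

TASK

Take the hook tool from its stand, reach under the wire shelf with it and, hooking it behind the near rim of the steel tray, gently drag the tray with its jar out until it comes up against the sprung stop bar. Keep a light steady pull on it there for a second or two so that it sits snug and square, then ease off, unhook and put the tool back on its stand as it lay, leaving the tray resting against the bar. Pull the tray only with the tool, never by hand, keep the jar standing in the tray untouched, and leave the rack, mortar, bottle and white pot alone.

Things in the scene. Friction and masses are not known exactly. Their poses are not given: they have to be found in the camera images.
- hook_grip (a point): Centre of the hook tool's black handle (100 long, 20 wide, 24 high): grip it here, across its width. Tool x axis from handle to hook, z up. A 10 thick steel rod runs on from the handle to a flat blade hanging down: 145 ahead of this point, 6 thick (x), 40 wide (y), from 5 above this point to 40 below. Grip with 80 N or more, else it turns in the fingers.
- hook_tip (a point): Middle of the lower edge of the hook blade: 145 ahead of and 40 below hook_grip in the tool's axes.
- hook: The hook tool as a body, 140 g; same origin and axes as hook_grip.
- stand: Fixed grey tool stand left or right of the rack, base 140 x 70 x 10, origin under its centre on the bench, x towards the tool's hook end. Two cradle posts, 12 thick: at x = -40 for the handle (top 50 high, 26 wide between flared sides), at x = +64 for the rod (top 57 high, 18 wide). Between them the handle is free for the fingers.
- stand_seat (a point): Where hook_grip lies when the tool rests in the stand: 62 above the bench, centred on the stand, same axes.
- rack: Fixed draining rack. White base plate 300 (x) x 240 (y) x 6, origin under its centre on the bench; x points away from the robot. Over it a wire shelf, underside 151 above the bench, from x = -54 to +149, 228 wide, on four posts (diameter 10) at x = -50 and +145, y = +-110; open in front. Two small jars are fixed on its back, up to 224 above the bench.
- stop: Dark steel block across the front of the rack's base plate, fixed: 12 (x), 160 (y), 14 high, origin under its centre, axes as the rack's. On its inner (+x) side it carries the adjustable stop: a sprung aluminium bar, 8 thick, 190 wide, 19 high, whose tray-side face lies 20 to 60 ahead (+x) of this origin, set differently each time and not reported: feel for it.
- stop_face (a point): Middle of the block's inner face, top edge, 20 above the bench, 6 ahead of the block's origin; same axes. The sprung bar stands 14 to 54 farther in. It gives 1 mm for every 6 N, up to 3 mm; pulled snug means a pull of some 7 to 9 N in all on the hook, and over 18 N is too hard. If the hook lets go slowly, the bar stays lightly pressed against the tray.
- tray: Loose steel tray on the rack's base plate, 140 (x) x 130 (y) x 36 high, walls and floor 4 thick, origin under its centre (6 above the bench); x away from the robot, within 6 degrees of the rack's x. With the jar 0.43 to 0.72 kg; needs about 2 to 5 N to slide. Fully home, its near wall's outer face lies flat against the sprung bar.
- tray_rim (a point): Middle of the top of the tray's near (-x) wall: 68 before the tray's origin and 36 above its underside, 42 above the bench. The wall goes 2 to either side.
- jar: Amber glass jar, diameter 52, 62 high, loose, standing in the back half of the tray on its floor; origin at the centre of its underside. At least 45 of free floor lies between it and the tray's near wall.
- mortar: White mortar, diameter 116, 62 high, with its pestle (standing out to 105 high), loose on the bench, origin at the centre of its underside. Bystander.
- bottle: Amber bottle, diameter 60, 130 high, loose on the bench, origin at the centre of its underside. Bystander.
- pot: White pot, diameter 68, 70 high, loose on the bench, origin at the centre of its underside. Bystander.
There are look-alikes about, which are no part of the job. Of the things that look like the tray, the middle-sized one is meant.

How it is judged:
On the way, in this order (a step that is already met when the one before it is completed fails the run):
1. the tray is being dragged by the hook, at least 30 mm from where it stood (distance of tray from where it was at the start of the episode above 0.03 m and contact force between hook and tray above 0.5 N), for 0.05 s.
2. the hook keeps the tray pulled snug against the stop bar with a light steady force (1.5 to 9.5 N on the bar) (contact force between tray and stop between 1.5 and 9.5 N and contact force between hook and tray above 1 N and angle between the x axis of tray and the x axis of rack, either way round below 0.04 rad), for 0.8 s.
At the end, for the whole second after the job is handed in: The tray rests against the sprung bar (touching it, more than 0.1 N, square to the rack within 0.04 rad), level and at rest, with the jar upright in it; the hook tool lies at rest in its stand, within 20 mm and 0.12 rad of its seat; the robot has let go (contact force between tray and stop above 0.1 N and angle between the x axis of tray and the x axis of rack, either way round below 0.04 rad and angle between tray's own z axis and vertical below 0.03 rad and linear speed of each of tray, hook below 0.01 m/s and angle between jar's own z axis and vertical below 0.1 rad and horizontal distance between jar and tray below 0.06 m and distance between hook_grip and stand_seat below 0.02 m and angle between the x axis of hook and the x axis of stand, either way round below 0.12 rad and angle between hook's own z axis and vertical below 0.12 rad and contact force between hook and stand above 0.5 N).
It fails at once if the gripper or arm touches the tray (contact force between any of the fingers, the arm and tray above 0.5 N).
It fails at once if the tray is pulled against the stop bar with more than 18 N, or the hook bears on the tray with more than 22 N (contact force between tray and stop above 18 N or contact force between hook and tray above 22 N).
It fails at once if the jar is touched or tipped (angle between jar's own z axis and vertical above 0.3 rad or contact force between hook and jar above 1 N or contact force between any of the fingers, the arm and jar above 0.5 N).
It fails at once if the rack is struck by the tool or the robot with more than 10 N (contact force between any of hook, the fingers, the arm and rack above 10 N).
It fails at once if the mortar, bottle or pot is moved by more than 15 mm (distance of any of mortar, bottle, pot from where it was at the start of the episode above 0.015 m).
It also fails if it takes over 72 s, if anything falls off the work surface, if the arm or the gripper's body presses on something with over 40 N, if the wrist force passes 120 N, or if a joint passes its speed limit or range.

ROBOT

A 7-joint arm with a two-finger parallel gripper is mounted at the origin on the work surface. World frame = base frame: x ahead of the robot, y to its left, z up, the work surface at z = 0. Lengths are in m, angles in rad, forces in N, time in s.
With the tool pointing down it reaches from about 0.4 to 0.9 m from the base axis. Payload 5.6 kg.
Tool frame: the origin (TCP) lies midway between the tips of the shut fingers; the grasp point (between the pads) lies 19 mm behind it; y points along the fingers, z is the direction in which the jaws open and shut, and the axes are right-handed (so a half turn about y gives the same grasp; the last joint's range is limited). The gripper opens to 92 mm and grips with 3 to 60 N. Pads are 20 mm wide; open, the fingers measure 128 mm over their backs; the gripper's body (75 mm by 189 mm) begins 69 mm behind the grasp point.
Start: joints at [-1.235, 0.468, -0.012, 1.603, 0.006, 1.071, -0.056], TCP at [0.24, 0.604, 0.215] pointing down, gripper open.
Joint ranges: [-2.53, 2.53], [-0.31, 2.02], [-1.57, 1.55], [0.28, 2.44], [-1.29, 4.43], [0.15, 1.84], [-2.92, 2.92]. Speed limits (rad/s): [2.57, 2.57, 3.14, 3.14, 3.14, 3.14, 3.14].

INTERFACE

Orientations are given as a 3x3 rotation matrix whose columns are the frame's x, y, z axes.
In Python, from station import env, effector, solver, viewer, workorder, search_frame, tip_of gives the robot as it stands. Calls block until the motion is done:
- env.reach(position, orientation): joint-space move of the TCP to a pose.
- env.movel(position, frame=None, rate=0.15): straight line of the TCP; frame=None keeps the orientation; rate is the mean speed in m/s.
- env.goto_joints(angles): joint-space move.
- effector.release() and effector.grasp(squeeze=None): open the fingers fully, or close them until they stop; squeeze is the grip in N (None keeps the last).
- env.pause(seconds).
- solver.inverse_kinematics(position, orientation): joint angles nearest the present ones, or None.
- env.sense(): the state.
- viewer.read_camera(name): name is "side" or "top" or "wrist"; returns (picture, depth): 480x640x3 uint8, red, green, blue; 480x640 float32, m along the optical axis (not along the pixel's ray), 0 where there is no reading.
- viewer.camera_info(name): a dict with "intrinsics" (3x3 intrinsics, pixels), "eye" and "rotation" of the camera in the world; the wrist camera has in their place "T_tool_cam" (4x4, takes a point from camera to tool coordinates, whose origin is the TCP and whose axes are the tool frame's). Camera axes: x right, y up, looking along -z (the intrinsics and any distortion apply to the point x, -y, -z); pixel columns grow to the right and rows downward; lengths in m; the calibration is good to about 2 mm. A picture is of the moment at which its call begins: read the wrist's pose just before it. camera_info takes no time and is no camera call.
A pose or a line that the arm cannot do raises env.PlanningError and nothing moves.
- workorder.finish_job(): hands the job in, once; it reports no verdict.
Trained networks look in the newest picture that a camera, given by its name, has taken for a name from the list of things; names that differ only in an ending like _2 or _b are one class to them, and where a whole thing is asked for, a point or a joint stands for the part that bears it (a point fixed in the world has none). Each returns a list of dicts, best first, with "score" (0 to 1); they miss things now and then, are a little off and sometimes report something else, mostly with a low value. They report only what shows in the picture. A call takes as long as a camera call. They do not tell look-alikes from the thing itself.
- search_frame(camera, name): "at" ([x, y, z] in m, in world coordinates, good to about 4 mm: the middle of the surface that is visible of it).
- tip_of(camera, name): "at" ([x, y, z] in m, in world coordinates, good to about 4 mm: a listed point, or the origin of a listed thing).
The state is a dict: "t": time; "joint_positions": joint angles; "joint_velocities": joint speeds; "tau": joint torques, N m; "ee_pos": TCP position; "tcp_rot": TCP orientation; "wrist_force": force on the tool from outside, world axes, zero at the start; "moment": the same for the moment, N m; "gripper_width": finger opening in m.
Only numpy, scipy, OpenCV 4.12 (cv2) and the standard library are available. Lean on these libraries where they do the work, as an engineer would, in place of code of your own. Each camera call takes 0.05 s, during which the arm holds its last target. There are 200 camera calls.

## Working session

There is one attempt and no reset: what is moved stays moved. The work goes in short steps, each a Python script; the robot and the scene stay as the last script left them, time stands still between calls to the robot, and variables do not carry over. Pictures are saved under pics/ and viewed, about 8 in all and at most 12, crops included, and the job is handed in when it is done.

```bash
ls; mkdir -p pics
cat > h.py <<'E'
import numpy as np, cv2
from station import env, effector, solver, viewer, workorder, search_frame, tip_of
def snap(n,f):
    p,d=viewer.read_camera(n); np.savez('pics/'+f+'.npz',p=p,d=d); cv2.imwrite('pics/'+f+'.png',p[:,:,::-1]); return p,d
def cloud(n,d,pose=None):
    c=viewer.camera_info(n);K=np.array(c['intrinsics'])
    v,u=np.mgrid[0:480,0:640]; x=(u-K[0,2])/K[0,0]*d; y=(v-K[1,2])/K[1,1]*d
    P=np.stack([x,-y,-d],-1)
    if 'rotation' in c: return P@np.array(c['rotation']).T+np.array(c['eye'])
    T=np.array(c['T_tool_cam']); p,R=pose
    return (P@T[:3,:3].T+T[:3,3])@np.array(R).T+np.array(p)
E
python3 - <<'E'
from h import *
for n in ['top','side']:
    snap(n,n+'0'); c=viewer.camera_info(n); print(c)
    for k in ['hook_grip','hook_tip','stand','stand_seat','rack','stop_face','tray','tray_rim','jar','mortar','bottle','pot']:
        r=tip_of(n,k); print(n,k,[(np.round(a['at'],3).tolist(),round(a['score'],2)) for a in r[:3]])
s=env.sense();print({k:np.round(v,3).tolist() for k,v in s.items()})
a=cv2.imread('pics/top0.png');b=cv2.imread('pics/side0.png')
E
```

```text
pics
{'intrinsics': array([[436.21166913,   0.        , 320.5969076 ],
       [  0.        , 436.21166913, 241.62176196],
       [  0.        ,   0.        ,   1.        ]]), 'eye': array([ 0.48327524, -0.13207144,  1.11145037]), 'rotation': array([[ 0.01755688,  0.99170164, -0.12735627],
       [-0.99949039,  0.0140114 , -0.0286818 ],
       [-0.02665935,  0.12779493,  0.99144225]])}
top hook_grip [([0.474, 0.306, 0.063], 0.75), ([0.475, 0.306, 0.002], 0.44)]
top hook_tip [([0.616, 0.3, 0.027], 0.57)]
top stand [([0.476, 0.305, 0.003], 0.93), ([0.619, 0.3, 0.025], 0.42)]
top stand_seat [([0.474, 0.306, 0.06], 0.56), ([0.475, 0.305, 0.061], 0.23)]
top rack [([0.702, -0.06, 0.001], 0.88)]
top stop_face [([0.567, -0.048, 0.024], 0.87)]
top tray [([0.423, -0.148, -0.002], 0.93), ([0.753, -0.06, 0.008], 0.89), ([0.503, -0.566, -0.001], 0.65)]
top tray_rim [([0.547, -0.65, 0.057], 0.97), ([0.43, -0.102, 0.022], 0.65)]
top jar [([0.778, -0.081, 0.007], 0.9)]
top mortar [([0.489, -0.319, -0.0], 0.73)]
top bottle [([0.718, 0.276, 0.002], 0.76)]
top pot [([0.719, -0.292, -0.006], 0.59)]
{'int
[... 855 characters left out ...]
0.041], 0.89), ([0.432, -0.098, 0.025], 0.74), ([0.55, -0.655, 0.054], 0.68)]
side jar [([0.774, -0.084, 0.01], 0.56), ([0.686, -0.057, 0.042], 0.43)]
side mortar [([0.491, -0.322, -0.002], 0.68)]
side bottle [([0.719, 0.28, -0.0], 0.88)]
side pot [([0.714, -0.294, -0.004], 0.88)]
{'t': 1.3, 'joint_positions': [-1.235, 0.467, -0.012, 1.603, 0.006, 1.071, -0.056], 'joint_velocities': [0.001, 0.001, -0.0, 0.001, -0.001, -0.0, -0.001], 'tau': [-0.001, -52.043, -0.013, -24.405, -0.057, 0.012, 0.0], 'ee_pos': [0.24, 0.604, 0.215], 'tcp_rot': [[0.929, 0.0, 0.37], [-0.37, 0.0, 0.929], [0.0, -1.0, 0.0]], 'wrist_force': [-0.413, 0.278, -0.798], 'moment': [0.031, 0.003, -0.03], 'gripper_width': 0.092}
```

View pics/top0.png

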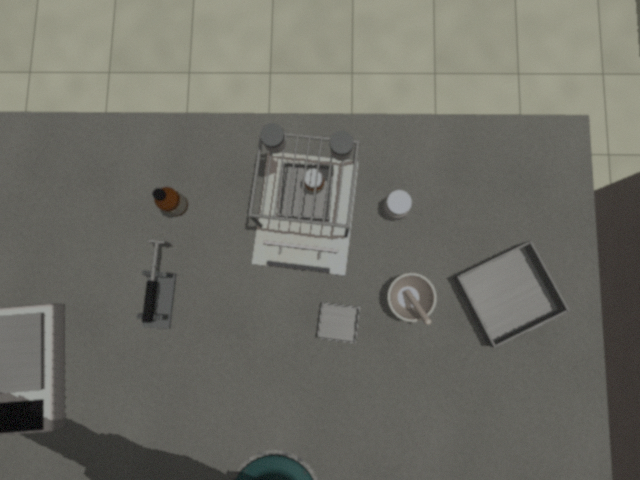

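View pics/side0.png

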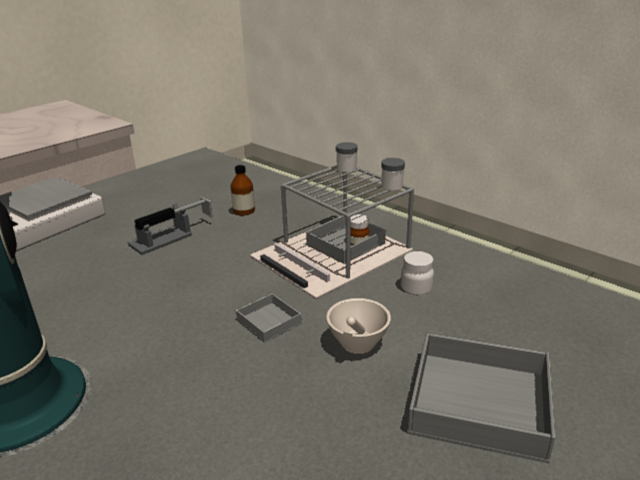

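Three tray-like things show in the top picture: a small one at (338,322), a big one at (508,293) and a medium one under the shelf with the jar at (305,190). The medium one is the tray meant. The hook lies on its stand at (152,285). I'll confirm with a crop and fit geometry from the clouds.

Run:
```python
from h import *
T=np.load('pics/top0.npz');S=np.load('pics/side0.npz')
C={'top':(T['p'],cloud('top',T['d'])),'side':(S['p'],cloud('side',S['d']))}
def pca(Q):
    m=Q.mean(0);w,v=np.linalg.eigh(np.cov(Q[:,:2].T)); a=v[:,1]; 
    t=(Q[:,:2]-m[:2])@a; s=(Q[:,:2]-m[:2])@v[:,0]
    return len(Q),m.round(4),'axis deg',round(np.degrees(np.arctan2(a[1],a[0]))%180,2),np.ptp(t).round(3),np.ptp(s).round(3)
for n,(p,W) in C.items():
    x,y,z=W[...,0],W[...,1],W[...,2]
    print(n,'bench z',np.median(z[(abs(x-.45)<.03)&(abs(y-.1)<.05)]))
    def sel(x0,x1,y0,y1,z0,z1): return W[(x>x0)&(x<x1)&(y>y0)&(y<y1)&(z>z0)&(z<z1)]
    print('block',pca(sel(.53,.578,-.16,.06,.013,.035)))
    for x0 in np.arange(.54,.66,.006):
        Q=sel(x0,x0+.006,-.13,.02,.0,.06); print(round(x0,3),len(Q),np.percentile(Q[:,2],[10,50,90]).round(4) if len(Q) else '')
    print('shelf',pca(sel(.6,.9,-.22,.1,.145,.165)))
    print('handle',pca(sel(.40,.535,.27,.34,.055,.09)))
    print('hook',pca(sel(.40,.64,.26,.35,.055,.09)))
    print('rimfront',pca(sel(.66,.71,-.14,.03,.034,.05)))
    print('trayall',pca(sel(.66,.86,-.16,.05,.034,.048)))
c=S['p'][150:310,230:430,::-1]; cv2.imwrite('pics/crop.png',cv2.resize(c,(800,640))[:600])
```

```text
top bench z 0.001650178105194966
block (314, array([ 0.5607, -0.0447,  0.0211]), 'axis deg', np.float64(83.9), np.float64(0.16), np.float64(0.012))
0.54 102 [0.0007 0.0022 0.0049]
0.546 128 [0.0009 0.0035 0.0219]
0.552 125 [0.0017 0.0182 0.0228]
0.558 149 [0.0063 0.0206 0.0235]
0.564 121 [0.0065 0.0095 0.022 ]
0.57 134 [0.0048 0.0076 0.0115]
0.576 135 [0.0041 0.0075 0.0104]
0.582 147 [0.0052 0.0069 0.0102]
0.588 138 [0.0055 0.0075 0.0109]
0.594 139 [0.0052 0.0078 0.0187]
0.6 161 [0.0053 0.0091 0.0271]
0.606 141 [0.0066 0.0235 0.0282]
0.612 123 [0.0057 0.023  0.0281]
0.618 122 [0.0049 0.0075 0.0118]
0.624 136 [0.0043 0.0071 0.0095]
0.63 131 [0.0048 0.0072 0.0092]
0.636 146 [0.0042 0.0073 0.0101]
0.642 130 [0.0053 0.0074 0.0096]
0.648 131 [0.0048 0.0076 0.0104]
0.654 140 [0.0044 0.0072 0.0097]
shelf (2021, array([ 0.7354, -0.0646,  0.16  ]), 'axis deg', np.float64(92.01), np.float64(0.254), np.float64(0.225))
handle (599, array([0.4729, 0.3048, 0.0703]), 'axis deg', np.float64(175.39), np.float64(0.118), np.float64(0.058))
hook (843, array([0.5019, 0.3035, 0.0692]), 'axis deg', np.floa
[... 966 characters left out ...]
0032 0.0047 0.0064]
0.642 83 [0.0034 0.0048 0.0067]
0.648 87 [0.0033 0.0048 0.007 ]
0.654 81 [0.0034 0.0047 0.0062]
shelf (1671, array([ 0.7328, -0.0739,  0.1565]), 'axis deg', np.float64(90.73), np.float64(0.249), np.float64(0.224))
handle (484, array([0.4716, 0.2988, 0.066 ]), 'axis deg', np.float64(177.56), np.float64(0.12), np.float64(0.053))
hook (640, array([0.4978, 0.2983, 0.0653]), 'axis deg', np.float64(178.3), np.float64(0.201), np.float64(0.053))
rimfront (166, array([ 0.6862, -0.0606,  0.0385]), 'axis deg', np.float64(87.93), np.float64(0.133), np.float64(0.034))
trayall (544, array([ 0.7444, -0.0707,  0.0391]), 'axis deg', np.float64(118.71), np.float64(0.23), np.float64(0.235))
```

View pics/crop.png

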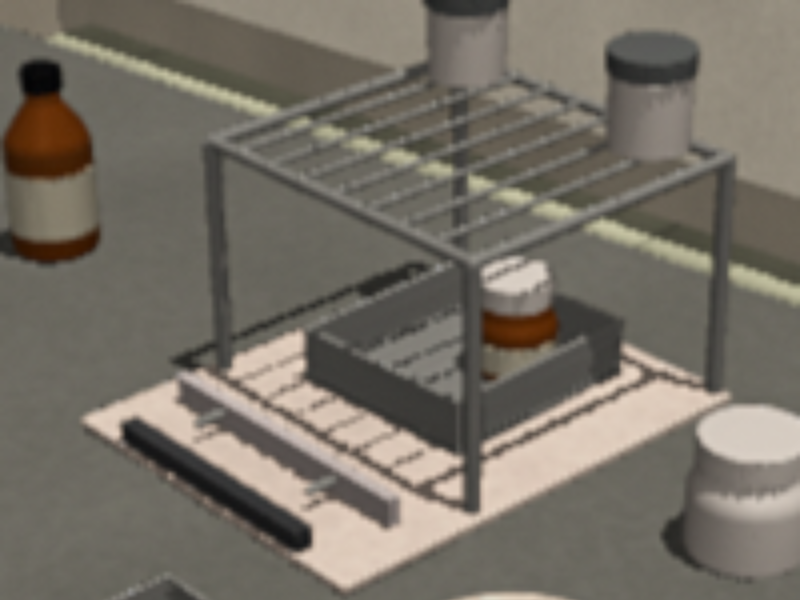

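The crop confirms the medium tray under the shelf, with the amber jar in it, the stop bar at (290,440) and the dark block at (215,485). Next I go above the hook and refine with the wrist camera.

```bash
cat >> h.py <<'E'
def R(yaw):
    c,s=np.cos(yaw),np.sin(yaw); return np.array([[c,0,-s],[s,0,c],[0,-1,0]])
def line(Q):
    m=Q.mean(0)[:2];w,v=np.linalg.eigh(np.cov(Q[:,:2].T)); a=v[:,1]*np.sign(v[0,1]); return m,np.arctan2(a[1],a[0])
E
python3 - <<'E'
from h import *
env.reach([.473,.303,.19],R(-.055)); env.pause(.3)
s=env.sense(); print(s['t'],np.round(s['wrist_force'],2),np.round(s['ee_pos'],4))
p,d=snap('wrist','w1'); W=cloud('wrist',d,(s['ee_pos'],s['tcp_rot']))
for k in ['hook_grip','stand_seat','stand','hook_tip']:
    r=tip_of('wrist',k); print(k,[(np.round(a['at'],4).tolist(),round(a['score'],2)) for a in r[:2]])
x,y,z=W[...,0],W[...,1],W[...,2]
dark=p.max(-1)<60
m=(abs(y-.303)<.045)&(abs(x-.5)<.16)&(z>.067)&(z<.085)
print('top pts',m.sum(),np.percentile(z[m],[5,50,95]))
Q=W[m&(x>.44)&(x<.505)]; print(line(Q),np.percentile(Q[:,1],[2,98]))
Q=W[m&dark]; print('dark',len(Q),line(Q) if len(Q)>50 else '',Q.min(0) if len(Q) else '',Q.max(0) if len(Q) else '')
E
```

```text
3.0167 [0.47 0.53 0.09] [0.4727 0.3037 0.19  ]
hook_grip [([0.4727, 0.3057, 0.0629], 0.8)]
stand_seat [([0.4707, 0.3067, 0.0655], 0.91)]
stand [([0.4736, 0.3059, -0.0027], 0.82)]
hook_tip [([0.6135, 0.2987, 0.0228], 0.98)]
top pts 3544 [0.06733318 0.07383998 0.0752105 ]
(array([0.47152386, 0.30739632]), np.float64(-0.06416593096478615)) [0.29738585 0.31742327]
dark 2837 (array([0.46668192, 0.30772243]), np.float64(-0.057319860839177665)) [0.41913735 0.28308433 0.06736194] [0.53196462 0.32562071 0.0768492 ]
```

View pics/w1.png

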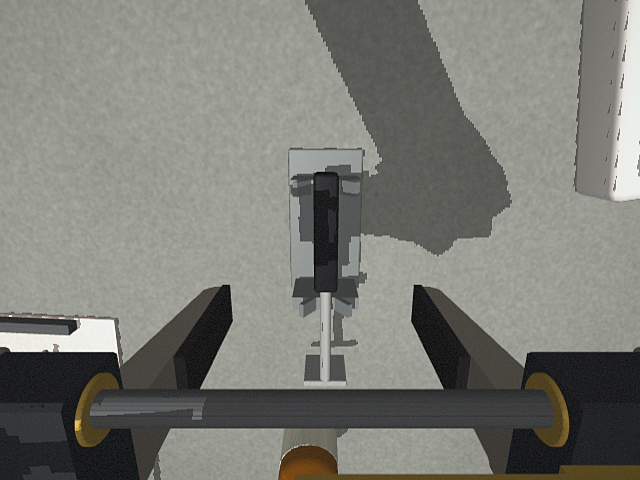

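The wrist picture shows the handle at (326,232), centred in the stand, with the rod pointing down to the blade at (325,370). I grip it and lift.

Run:
```python
from h import *
Rg=R(-.06)
env.movel([.472,.3065,.10],Rg); env.movel([.472,.3065,.043],Rg,rate=.05); env.pause(.2)
f0=env.sense()
try: effector.grasp(80); print('80 accepted')
except Exception as e: print(repr(e)); effector.grasp(60)
env.pause(.3); s=env.sense(); print(s['t'],s['gripper_width'],np.round(s['wrist_force']-f0['wrist_force'],2),np.round(s['ee_pos'],4), np.round(s['tcp_rot'],3).tolist())
env.movel([.472,.3065,.13],rate=.06); env.pause(.4)
s=env.sense(); print(s['t'],s['gripper_width'],np.round(s['wrist_force'],2),np.round(s['moment'],3),np.round(s['ee_pos'],4))
p,d=snap('side','s2')
for n in ['top','side']:
    if n=='top': viewer.read_camera('top')
    for k in ['hook_tip','hook_grip']:
        r=tip_of(n,k); print(n,k,[(np.round(a['at'],4).tolist(),round(a['score'],2)) for a in r[:2]])
cv2.imwrite('pics/c2.png',cv2.resize(p[60:270,60:310,::-1],(714,600)))
```

```text
80 accepted
6.8917 0.019611580813547913 [ 0.15  0.16 -0.4 ] [0.472  0.3065 0.043 ] [[0.998, 0.0, 0.06], [-0.06, 0.0, 0.998], [0.0, -1.0, 0.0]]
8.8917 0.01965630810153322 [-0.93 -0.58 -0.89] [ 0.028  0.038 -0.004] [0.4719 0.3065 0.1299]
top hook_tip [([0.6167, 0.2984, 0.1071], 0.89)]
top hook_grip [([0.4739, 0.3068, 0.0621], 0.17)]
side hook_tip [([0.6133, 0.2981, 0.1118], 0.82)]
side hook_grip [([0.4679, 0.3041, 0.1457], 0.75)]
```

View pics/c2.png

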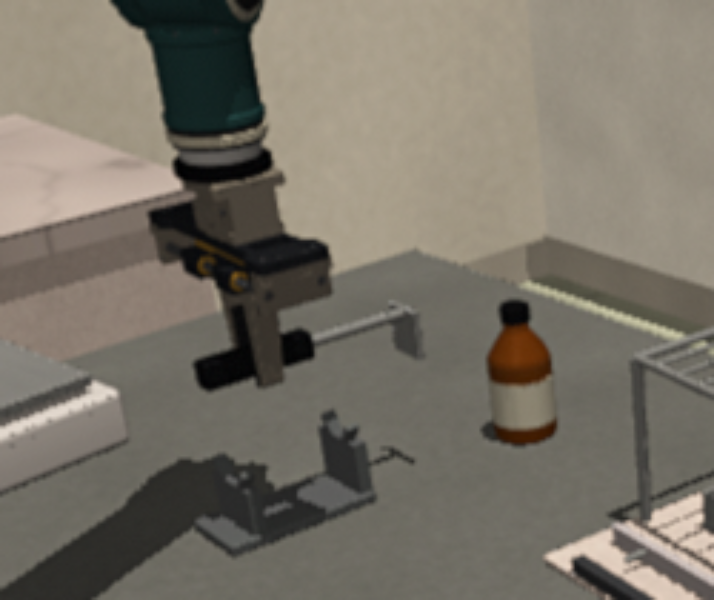

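```bash
cat >> h.py <<'E'
YAW=-.105; u=np.array([np.cos(YAW),np.sin(YAW),0]); v=np.array([-u[1],u[0],0]); RIM=np.array([.687,-.0585,.042])
def tipto(t,z,rate=.15):   # tip at RIM + u*t, tip height z
    p=RIM+u*(t-.145); p[2]=z+.021; env.movel(p,R(YAW),rate=rate)
def force(n=6,dt=.01):
    F=[]
    for _ in range(n): env.pause(dt); F.append(env.sense()['wrist_force'])
    return np.mean(F,0)
def pull(): # reaction along u
    return force()
E
python3 - <<'E'
from h import *
p=RIM+u*(.02-.145-.095); p[2]=.13
env.movel([.45,.25,.15],R(YAW),rate=.15)
env.movel(p,R(YAW),rate=.2); tipto(-.075,.070,.08); tipto(.020,.070,.06); env.pause(.3)
s=env.sense(); F=[]
for _ in range(20): env.pause(.01);F.append(env.sense()['wrist_force'])
print(s['t'],'F',np.mean(F,0).round(2),np.std(F,0).round(2))
p,d=snap('side','s3')
for k in ['hook_tip','tray_rim','tray','jar']:
    r=tip_of('side',k); print(k,[(np.round(a['at'],4).tolist(),round(a['score'],2)) for a in r[:3]])
print('tip cmd',RIM+u*.02)
cv2.imwrite('pics/c3.png',cv2.resize(p[150:310,220:430,::-1],(788,600)))
E
```

```text
14.0167 F [ 0.05  0.13 -1.31] [0.36 0.47 0.54]
hook_tip [([0.7053, -0.0555, 0.0674], 0.92), ([0.7176, 0.2787, -0.0038], 0.36)]
tray_rim [([0.4305, -0.1011, 0.0256], 0.78), ([0.5505, -0.6556, 0.0528], 0.74), ([0.6849, -0.0562, 0.0413], 0.61)]
tray [([0.4281, -0.1457, -0.0015], 0.94), ([0.504, -0.5651, -0.003], 0.9), ([0.753, -0.0618, 0.004], 0.77)]
jar [([0.7774, -0.0822, 0.0076], 0.68), ([0.5603, -0.0462, 0.1101], 0.38)]
tip cmd [ 0.70688985 -0.06059614  0.042     ]
```

View pics/c3.png

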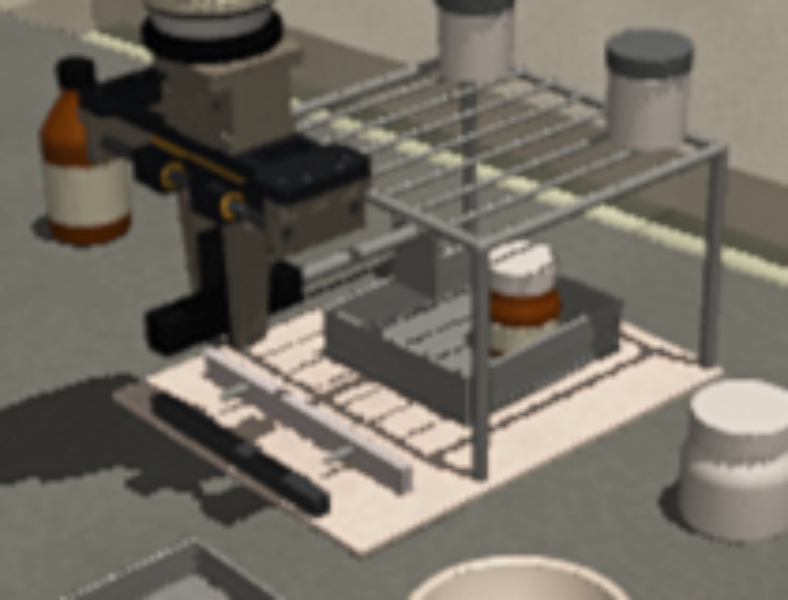

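The blade at (415,260) hangs over the free floor just behind the near rim, clear of the jar at (525,300). I lower it and drag the first part.

Run:
```python
from h import *
tipto(.020,.035,.06); F0=force(15); print('F0',F0.round(2))
tipto(.020,.016,.03); F1=force(15); print('down',F1.round(2), env.sense()['t'])
np.save('F0.npy',F1)
if abs(F1[2]-F0[2])<1.5:
    for t in np.r_[np.arange(.016,-.0001,-.002),np.arange(-.004,-.037,-.004)]:
        tipto(t,.016,.03); s=env.sense(); F=force(6)-F1
        print(round(s['t'],2),round(t,4),'u %.2f v %.2f z %.2f'%(F@u,F@v,F[2]),'err %.2f mm'%(1000*((s['ee_pos']-RIM)@u-t+.145)))
        if F@u>9: print('STOP'); break
viewer.read_camera('side'); 
for k in ['hook_tip','tray_rim','tray','jar','hook_grip']:
    r=tip_of('side',k); print(k,[(np.round(a['at'],4).tolist(),round(a['score'],2)) for a in r[:3]])
```

```text
F0 [ 0.11  0.07 -1.38]
down [ 0.02 -0.14 -1.15] 16.2
16.48 0.016 u -0.11 v 0.13 z -0.28 err -0.26 mm
16.78 0.014 u -0.08 v 0.06 z 0.09 err -0.16 mm
17.08 0.012 u -0.12 v 0.35 z -0.24 err -0.15 mm
17.38 0.01 u 0.08 v 0.22 z -0.65 err -0.17 mm
17.68 0.008 u -0.41 v 0.26 z -0.25 err -0.15 mm
17.98 0.006 u 1.07 v 0.34 z -0.32 err 0.33 mm
18.28 0.004 u 2.46 v 0.75 z -0.52 err 0.32 mm
18.58 0.002 u 2.16 v 0.94 z -0.18 err -0.01 mm
18.88 0.0 u 1.60 v 1.07 z 0.11 err -0.15 mm
19.22 -0.004 u 1.14 v 0.76 z 0.07 err -0.60 mm
19.55 -0.008 u 0.96 v 0.53 z -0.07 err -0.74 mm
19.88 -0.012 u 0.44 v 0.13 z 0.21 err -0.58 mm
20.22 -0.016 u 0.81 v 0.13 z 0.30 err -0.46 mm
20.55 -0.02 u 0.67 v 0.26 z 0.10 err -0.41 mm
20.88 -0.024 u 0.61 v 0.06 z 0.44 err -0.44 mm
21.22 -0.028 u 1.07 v 0.43 z 0.27 err -0.45 mm
21.55 -0.032 u 0.56 v 0.17 z 0.37 err -0.47 mm
21.88 -0.036 u 0.67 v 0.08 z 0.32 err -0.46 mm
hook_tip [([0.6463, -0.0564, 0.016], 0.66), ([0.7155, 0.2747, -0.0034], 0.39)]
tray_rim [([0.5505, -0.6531, 0.0518], 0.94), ([0.6452, -0.0534, 0.0394], 0.93), ([0.4307, -0.0991, 0.0265], 0.86)]
tray [([0.7108, -0.0601, 0.0036], 0.69), ([0.5021, -0.562, -0.0017], 0.65), ([0.4265, -0.1427, 0.0025], 0.59)]
jar [([0.735, -0.0805, 0.0079], 0.96)]
hook_grip []
```

Run:
```python
from h import *
F1=np.load('F0.npy'); t=-.036
while t>-.085:
    st=.002 if t>-.052 else .001
    if t<=-.052 and fu>1.8: st=.0005
    t-=st; tipto(t,.016,.02); F=force(8)-F1; fu=F@u; s=env.sense()
    print(round(s['t'],2),round(t,4),'u %.2f v %.2f z %.2f'%(fu,F@v,F[2]),'err %.2f'%(1000*((s['ee_pos']-RIM)@u-t+.145)))
    if fu>6.3: break
np.save('t.npy',t)
```

```text
22.55 -0.038 u 2.00 v 0.14 z -0.90 err 0.15
22.87 -0.04 u 1.64 v 0.02 z -0.61 err -0.08
23.18 -0.042 u 1.63 v 0.08 z -0.51 err -0.17
23.5 -0.044 u 1.55 v 0.15 z -0.52 err -0.18
23.82 -0.046 u 1.60 v 0.02 z -0.20 err -0.24
24.13 -0.048 u 1.88 v 0.17 z -0.36 err -0.21
24.45 -0.05 u 2.02 v -0.19 z -0.28 err -0.25
24.77 -0.052 u 1.51 v 0.13 z -0.27 err -0.26
25.08 -0.053 u 2.92 v 0.33 z -0.65 err 0.05
25.4 -0.0535 u 2.90 v 0.08 z -1.11 err 0.10
25.72 -0.054 u 3.27 v 0.11 z -0.88 err -0.06
26.03 -0.0545 u 2.77 v 0.56 z -0.86 err -0.05
26.35 -0.055 u 2.89 v 0.01 z -0.79 err -0.04
26.67 -0.0555 u 2.81 v 0.15 z -1.01 err -0.06
26.98 -0.056 u 2.84 v 0.11 z -1.20 err -0.04
27.3 -0.0565 u 2.85 v 0.07 z -0.62 err -0.06
27.62 -0.057 u 2.72 v -0.01 z -0.65 err -0.06
27.93 -0.0575 u 2.93 v -0.19 z -0.68 err -0.05
28.25 -0.058 u 2.71 v 0.39 z -0.45 err -0.05
28.57 -0.0585 u 3.21 v 0.17 z -0.64 err -0.09
28.88 -0.059 u 3.35 v 0.05 z -0.56 err -0.05
29.2 -0.0595 u 2.93 v -0.08 z -0.81 err -0.04
29.52 -0.06 u 3.19 v 0.31 z -0.37 err -0.05
29.83 -0.0605 u 3.07 v 0.26 z -0.99 err -0.08
30.15 -0.061 u 2.94 v 0.19 z -0.32 err -0.04
30.47 -0.0615 u 3.13 v 0.02 z -0.93 err 0.01
30.78 -0.062 u 4.33 v 0.46 z -1.73 err 0.25
31.1 -0.0625 u 4.76 v 0.42 z -1.77 err 0.46
31.42 -0.063 u 5.23 v 0.37 z -2.41 err 0.72
31.73 -0.0635 u 6.38 v 0.34 z -3.15 err 1.06
```

The bar shows at t≈-0.0615, after friction of about 3 N. I bring the pull up to about 8 N, hold it, then ease off slowly.

Run:
```python
from h import *
F1=np.load('F0.npy'); t=float(np.load('t.npy')); fu=6.4
def rep(n=''):
    F=force(8)-F1; s=env.sense()
    print(n,round(s['t'],2),round(t,5),'u %.2f v %.2f z %.2f'%(F@u,F@v,F[2]),'err %.2f'%(1000*((s['ee_pos']-RIM)@u-t+.145)),'w %.4f'%s['gripper_width']); return F@u
while fu<7.4 and t>-.066:
    t-=.0003; tipto(t,.016,.02); fu=rep('pull')
for _ in range(3): env.pause(.5); rep('hold')
viewer.read_camera('side')
for k in ['tray_rim','tray','jar','hook_tip']:
    r=tip_of('side',k); print(k,[(np.round(a['at'],4).tolist(),round(a['score'],2)) for a in r[:3]])
np.save('t.npy',t)
```

```text
pull 32.05 -0.0638 u 7.03 v 0.85 z -3.68 err 1.28 w 0.0197
pull 32.37 -0.0641 u 7.68 v 0.57 z -4.22 err 1.47 w 0.0193
hold 32.93 -0.0641 u 7.44 v 0.55 z -3.92 err 1.50 w 0.0198
hold 33.5 -0.0641 u 7.78 v 0.70 z -4.08 err 1.49 w 0.0196
hold 34.07 -0.0641 u 7.47 v 0.50 z -3.99 err 1.50 w 0.0196
tray_rim [([0.5494, -0.6531, 0.0511], 0.87), ([0.6206, -0.0505, 0.0409], 0.64), ([0.435, -0.1014, 0.0249], 0.64)]
tray [([0.503, -0.5662, -0.0006], 0.82), ([0.6846, -0.0559, 0.0017], 0.67), ([0.427, -0.1453, 0.0007], 0.62)]
jar [([0.7082, -0.0772, 0.0123], 0.64), ([0.7121, -0.2922, -0.002], 0.19)]
hook_tip [([0.6201, -0.0518, 0.0138], 0.97)]
```

Run:
```python
from h import *
p,d=snap('side','s4'); W=cloud('side',d)
rel=W-np.array([.6186,-.051,0]); a=rel@u; b=rel@v; z=W[...,2]
m=(a>-.03)&(a<.02)&(abs(b)<.07)
# outer front face of tray wall: points z .028-.040
q=m&(z>.027)&(z<.037)&(a<.006); c=np.polyfit(b[q],a[q],1); print('tray face',q.sum(),'slope vs rack',c)
q=m&(z>.012)&(z<.022)&(a>-.02)&(a<.004)
c=np.polyfit(b[q],a[q],1); print('bar face',q.sum(),c)
q=(z>.01)&(z<.017)&(a>-.085)&(a<-.035)&(abs(b)<.07); c=np.polyfit(b[q],a[q],1); print('block face',q.sum(),c)
cv2.imwrite('pics/c4.png',cv2.resize(p[130:290,220:430,::-1],(788,600)))
```

```text
tray face 123 slope vs rack [-0.01746286 -0.00430133]
bar face 138 [-0.00265962 -0.01207162]
block face 87 [ 0.01130663 -0.06269394]
```

View pics/c4.png

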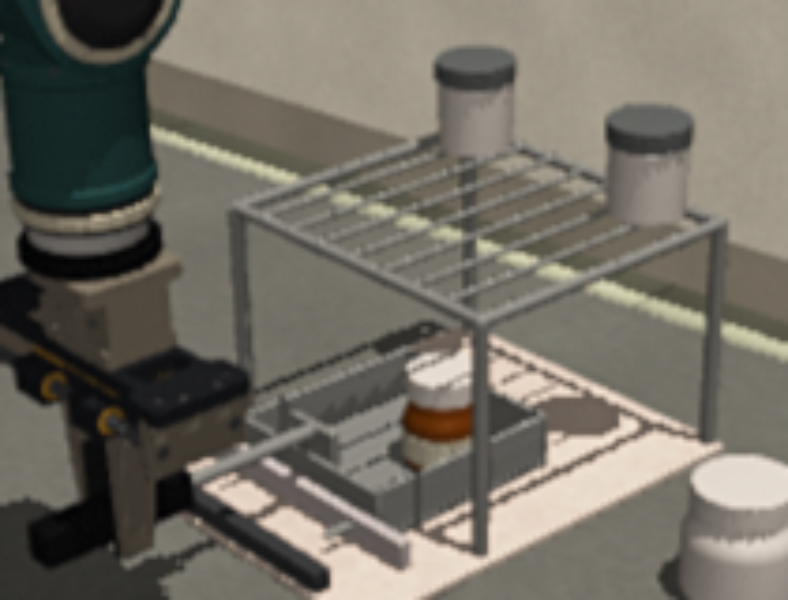

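The tray's near wall sits on the bar at about (330,490), with the jar upright. I'll check squareness more precisely with averaged top views while holding.

Run:
```python
from h import *
for n in ['top','side']:
    D=[viewer.read_camera(n)[1] for _ in range(6)]; W=cloud(n,np.median(D,0))
    rel=W-np.array([.6186,-.051,0]); a=rel@u; b=rel@v; z=W[...,2]
    dz=.0015 if n=='top' else -.001
    def fit(nm,z0,z1,a0,a1,w):
        q=(z>z0+dz)&(z<z1+dz)&(a>a0)&(a<a1)&(abs(b)<w)&(abs(b)>(.025 if nm!='block' else 0))
        c,cov=np.polyfit(b[q],a[q],1,cov=True); print(n,nm,q.sum(),c.round(4),'+-',np.sqrt(cov[0,0]).round(4))
    fit('rim',.036,.047,-.012,.012,.06)
    fit('face',.029,.038,-.012,.012,.062)
    fit('bartop',.021,.028,-.02,-.001,.09)
    fit('block',.016,.023,-.08,-.04,.078)
F1=np.load('F0.npy');F=force(8)-F1;print('u',F@u,env.sense()['t'])
```

```text
top rim 50 [ 0.0035 -0.0029] +- 0.004
top face 13 [-0.0005 -0.0046] +- 0.0009
top bartop 179 [-0.0004 -0.0089] +- 0.0034
top block 280 [ 0.0005 -0.0582] +- 0.0046
side rim 56 [ 0.0029 -0.0037] +- 0.0037
side face 56 [ 0.0161 -0.0036] +- 0.0071
side bartop 124 [ 0.0036 -0.009 ] +- 0.0072
side block 198 [ 0.0039 -0.0595] +- 0.0081
u 7.479878468672372 35.0333
```

Run:
```python
from h import *
F1=np.load('F0.npy'); t=-.0641
for dt in [.001]*6:
    t+=dt; tipto(t,.016,.0025); F=force(8)-F1; print(round(t,4),'u %.2f z %.2f'%(F@u,F[2]),round(env.sense()['t'],2))
t+=.009; tipto(t,.016,.02); F=force(8)-F1; print(round(t,4),'u %.2f z %.2f'%(F@u,F[2]))
tipto(t,.035,.04);  F=force(8)-F1; print('up u %.2f z %.2f'%(F@u,F[2]))
tipto(t,.075,.08); print(env.sense()['t'])
s=env.sense(); snap('side','s5')
for k in ['tray_rim','tray','jar','hook_tip','hook_grip']:
    r=tip_of('side',k); print(k,[(np.round(a['at'],4).tolist(),round(a['score'],2)) for a in r[:3]])
print(s['ee_pos'].round(4))
```

```text
-0.0631 u 5.08 z -2.06 35.58
-0.0621 u 2.29 z 0.14 36.13
-0.0611 u 0.01 z -0.11 36.68
-0.0601 u -0.24 z -0.22 37.23
-0.0591 u -0.22 z -0.26 37.78
-0.0581 u -0.05 z -0.22 38.33
-0.0491 u 0.05 z -0.35
up u -0.25 z -0.08
40.3417
tray_rim [([0.4313, -0.0993, 0.027], 0.84), ([0.6188, -0.048, 0.0435], 0.79), ([0.552, -0.6549, 0.054], 0.65)]
tray [([0.426, -0.1417, 0.0046], 0.94), ([0.6862, -0.0553, 0.0018], 0.91), ([0.5049, -0.5625, -0.003], 0.58)]
jar [([0.7089, -0.0775, 0.0073], 0.68)]
hook_tip [([0.6362, -0.0534, 0.0752], 0.94)]
hook_grip [([0.4899, -0.0419, 0.1143], 0.62)]
[ 0.4939 -0.0381  0.096 ]
```

Run:
```python
from h import *
tipto(-.10,.075,.12)
p=RIM+u*(-.10-.145); p[2]=.15; env.movel(p,R(YAW),rate=.15)
env.movel([.45,.25,.15],R(YAW),rate=.2)
env.movel([.472,.3065,.13],R(-.06),rate=.1); env.pause(.3)
s=env.sense(); print(s['t'],s['ee_pos'].round(4))
p,d=snap('side','s6'); 
for n in ['side','top']:
    if n=='top': viewer.read_camera(n)
    for k in ['hook_tip','hook_grip','stand_seat']:
        r=tip_of(n,k); print(n,k,[(np.round(a['at'],4).tolist(),round(a['score'],2)) for a in r[:2]])
cv2.imwrite('pics/c6.png',cv2.resize(p[60:270,60:310,::-1],(714,600)))
```

```text
44.3833 [0.4721 0.3062 0.1303]
side hook_tip [([0.6136, 0.2994, 0.1084], 0.9)]
side hook_grip [([0.4671, 0.3023, 0.1431], 0.79)]
side stand_seat [([0.472, 0.3116, 0.0634], 0.59)]
top hook_tip [([0.6161, 0.2985, 0.1128], 0.8), ([0.4863, -0.3207, -0.0009], 0.62)]
top hook_grip []
top stand_seat [([0.4723, 0.3099, 0.0625], 0.95), ([0.5621, -0.0466, 0.0063], 0.52)]
```

View pics/c6.png

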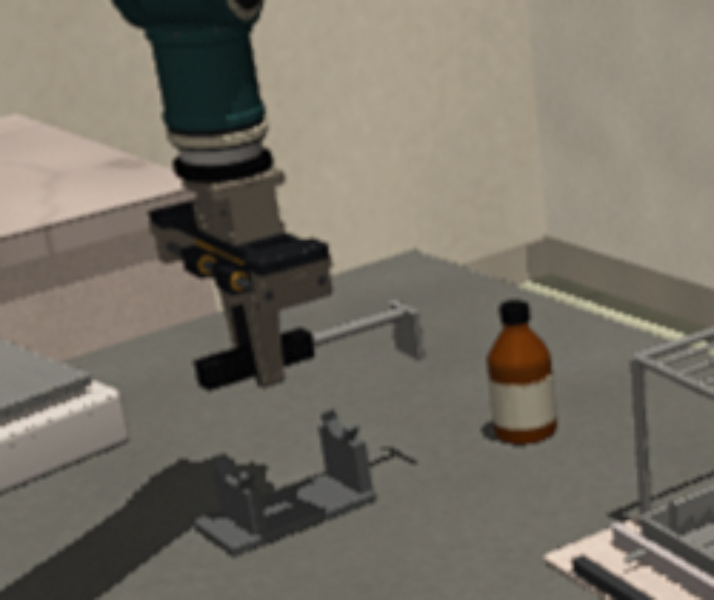

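The hook is held just as it was after the first lift, level above the stand posts at (240,480) and (345,450). I lower it, release, retreat and check.

Run:
```python
from h import *
F0=force(10)
env.movel([.472,.3065,.06],R(-.06),rate=.07); print('mid',(force(6)-F0).round(2))
z=.052
for z in [.05,.047,.045,.044,.043]:
    env.movel([.472,.3065,z],R(-.06),rate=.03); F=force(6)-F0; print(z,F.round(2))
    if F[2]>3: break
effector.release(); env.pause(.3)
env.movel([.472,.3065,.20],R(-.06),rate=.1); env.pause(.4)
s=env.sense(); print(s['t'])
p,d=snap('wrist','w7'); W=cloud('wrist',d,(s['ee_pos'],s['tcp_rot'])); x,y,zz=W.transpose(2,0,1)
m=(abs(y-.303)<.045)&(x>.44)&(x<.505)&(zz>.067)&(zz<.085); print('handle',line(W[m]),np.median(zz[m]))
for k in ['hook_grip','stand_seat','hook_tip']:
    r=tip_of('wrist',k); print(k,[(np.round(a['at'],4).tolist(),round(a['score'],2)) for a in r[:2]])
p,d=snap('side','s7')
for k in ['tray','jar','mortar','bottle','pot']:
    r=tip_of('side',k); print(k,[(np.round(a['at'],4).tolist(),round(a['score'],2)) for a in r[:3]])
D=[viewer.read_camera('top')[1] for _ in range(6)]; W=cloud('top',np.median(D,0))
rel=W-np.array([.6186,-.051,0]); a=rel@u; b=rel@v; z=W[...,2]-.0015
for nm,z0,z1,a0,a1,w in [('rim',.036,.047,-.012,.012,.06),('bartop',.021,.028,-.02,-.001,.09)]:
    q=(z>z0)&(z<z1)&(a>a0)&(a<a1)&(abs(b)<w); print(nm,q.sum(),np.polyfit(b[q],a[q],1).round(4))
cv2.imwrite('pics/c7.png',cv2.resize(p[120:320,100:430,::-1],(800,485)))
```

```text
mid [ 0.21 -0.26  0.1 ]
0.05 [ 0.23 -0.11  0.34]
0.047 [ 0.25 -0.05  0.05]
0.045 [0.07 0.08 0.26]
0.044 [ 0.18 -0.16  0.18]
0.043 [ 0.24 -0.    0.6 ]
51.35
handle (array([0.47167829, 0.30688496]), np.float64(-0.06052198286535309)) 0.07410495045271083
hook_grip [([0.4716, 0.307, 0.0634], 0.68)]
stand_seat [([0.4726, 0.3053, 0.0648], 0.77)]
hook_tip [([0.6146, 0.2996, 0.0262], 0.8)]
tray [([0.6837, -0.0558, 0.0023], 0.93), ([0.4243, -0.1452, 0.0038], 0.91), ([0.5035, -0.5641, -0.0001], 0.66)]
jar [([0.7082, -0.079, 0.0121], 0.96), ([0.474, 0.31, 0.0605], 0.6)]
mortar [([0.4936, -0.3206, 0.0003], 0.97), ([0.6143, -0.0524, 0.0416], 0.2)]
bottle [([0.7154, 0.2783, 0.0004], 0.56)]
pot [([0.7131, -0.2904, -0.0007], 0.61)]
rim 88 [-0.0003 -0.0025]
bartop 251 [ 0.0012 -0.0084]
```

View pics/c7.png

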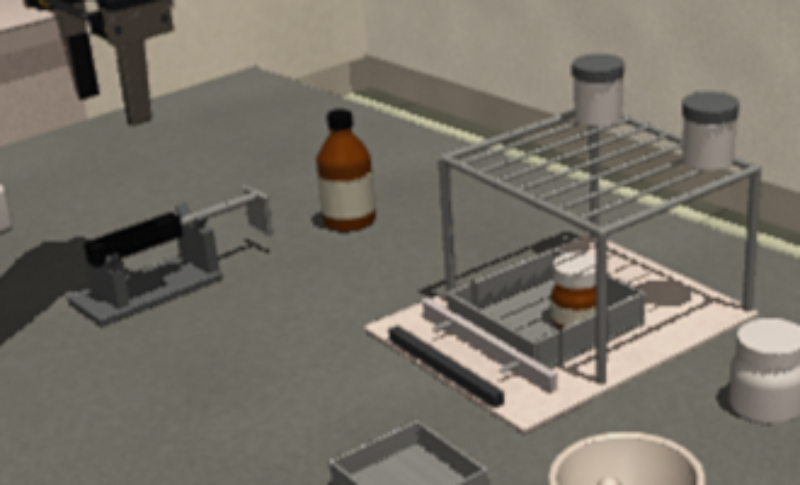

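The picture shows the hook back in its stand at (180,245), the tray against the bar at (490,340) and the jar upright at (573,290). The bystanders are where they were, so I hand the job in.

```bash
python3 -c "
from h import *
print(workorder.finish_job(), env.sense()['t'])"
```

```text
the job is handed in; nothing more can be done
the job is handed in; nothing more can be done
```

I dragged the tray and its jar out onto the sprung stop bar with the hook, and put the tool back on its stand. The job was handed in at about 52 s of the 72 s. No verdict is reported, so the result below rests on my own checks.

- **Pull:** the tray slid with about 3 N of friction over roughly 66 mm. I held it against the bar at a steady 7.4–7.8 N for over 2 s, which puts about 4.5 N on the bar. I then eased off at 2.5 mm/s until the hook was free.
- **Tray and jar:** the tray is square to the bar within about 0.002 rad in the last top view. It stayed where it was when the hook let go, and the jar stands upright in it.
- **Tool:** the handle is within about 2 mm of its seat, at -0.06 rad as before, level and released.
- **Bystanders:** the mortar, bottle and pot show no movement beyond the measurement noise of about 4 mm.

- **Side-camera disagreement:** fits of the tray's near wall from the side camera scattered by 0.02–0.03 rad. I put that down to noise, because the rim fits from both cameras agreed within 0.004 rad.
- **Residual bar force:** I could not measure the small force left between tray and bar after release. I inferred it from the tray not moving.
- **Grip force:** the gripper accepted 80 N although its stated limit is 60 N. The tool did not turn in the fingers.

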